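# Feed the next tip box from the gravity lane into the work nest

## Task

Pipetting needs a fresh box of tips: slide the front tip box of the sloped roller feeder sideways out of the pick bay into the work nest and press it, low down and firmly but not hard, against the spring buffer until the catch snaps up behind it. Keep it flat on the deck, then take the gripper away so that the two boxes behind roll down and the next one rests in the pick bay. Leave everything else on the bench where it is.

Things in the scene. Friction and masses are not known exactly. Their poses are not given: they have to be found in the camera images.
- feeder: Bench-top gravity feeder of aluminium, bolted down: roller lane, pick bay at its front end, work nest left of the bay. Origin: on the bench below the bay's centre; x horizontal, up the lane to the rear; y left, from bay to nest; z up. The deck (bay, lane, nest) is one plane sloping down to the front by 0.19 rad, its height over the bench 60 mm + 0.192 x
- bay_seat (a point): Pick bay centre on the deck (feeder x 0, y 0, z 60 mm; feeder axes): origin of a box stopped by the front rail. Rollers across y run from x = -43 to 285 mm between side rails 134 mm apart, 15 mm high; the left rail is missing along the bay (x < 52 mm), where a box leaves sideways. Front rail: 22 mm high, inner face x = -44 mm, unbroken along bay and nest
- nest_seat (a point): On the nest floor (feeder x 0, y 175 mm, z 59 mm; feeder axes): origin of a box held between buffer and catch. Smooth floor, 1 mm below the rollers' tops, y = 75 to 294 mm, between the front rail and a rear rail (22 mm high, inner face x = 49 mm, flared at its bay end)
- tipbox_1: Front box, in the bay: closed translucent tip box, 100 x 136 x 98 mm, 0.19 to 0.33 kg, too wide to grasp. Origin: centre of its underside; x to the rear, y left, z up, tilted with the deck. Body to 72 mm high, faces y = +-65, x = -44 and 46 mm; the lid above stands out 2 mm. Pressed above 60 mm it tips over the buffer: lean the tool 15 to 25 degrees, tips leading, and press the body at 30 to 50 mm
- tipbox_2: Second box, the same, right behind the first (98 mm up the lane) and leaning on it, so there is little room for a gripper's body behind the first box's middle (push 15 to 30 mm in front of it); rolls down by itself within about 2 s once box and gripper have left the bay
- tipbox_3: Third box, the same, behind the second
- catch (a joint): Sprung steel catch in the nest floor at x = 0, 24 mm wide: a ramp rising from the bay side to a nose 7 mm over the floor. 0 rad = up; a box sliding over it holds it down at about 0.3 (1 to 2 N). Springs up behind the box once the box's right face is 2 to 3 mm past the nose; it cannot be pushed down from the nest side
- catch_nose (a point): Top edge of the catch's nose, on the face towards the nest (feeder y = 110 mm)
- buffer (a joint): Spring buffer at the far (left) end of the nest, a plunger sliding along y. 0 m = out, grows as pressed, hard stop 8 mm. Spring 2.7 N plus 0.9 N per mm. A box meets it 3 mm short of its seat; the catch snaps at 5 to 6 mm (7 to 8 N, and 1 to 4 N of sliding friction); the buffer then holds the box against the catch at about 3 mm
- buffer_face (a point): Centre of the face of the buffer's rubber head, 27 mm across, 45 mm over the deck (feeder y = 237 mm when out)
- reagent_bottle: Bystander: brown screw-cap bottle, 63 mm across, 125 mm high, origin at the centre of its foot
- dropper_bottle: Bystander: small dropper bottle, 34 mm across, 97 mm high, origin at the centre of its foot
- marker: Bystander: marker pen lying on the bench, 17 x 135 x 16 mm, its length along its y axis, origin at the centre of its underside
Not all that is in view belongs to the job. Leave any black look-alike of the tipbox_1 alone.

How it is judged:
By the outcome, as a careful person would: the job done as asked, in the order asked, and still so for the second after the job is handed in, with the robot touching nothing.
It also fails if it takes over 32 s, if anything falls off the work surface, if the arm or the gripper's body presses on something with over 40 N, if the wrist force passes 120 N, or if a joint passes its speed limit or range.

## Robot

A 7-joint arm with a two-finger parallel gripper is mounted at the origin on a cart in front of the work surface, level with it; the furniture and walls round the work are solid. World frame = base frame: x ahead of the robot, y to its left, z up, the work surface at z = 0. Lengths are in mm, angles in degrees, forces in N, time in s.
With the tool pointing down it reaches from about 425 to 800 mm from the base axis. Payload 8.3 kg.
Tool frame: the origin (TCP) lies at the centre of the arm's flange, where the gripper is bolted on; the fingertips stand 173 mm ahead of it and the grasp point (between the pads) lies 155 mm ahead of it (ctrl.nose_length is the distance from the TCP to the fingertips, in mm); z points along the fingers, y is the line along which they close (so a half turn about z gives the same grasp; the last joint's range is limited). The gripper opens to 85 mm and grips with 20 to 120 N. Pads are 22 mm wide; open, the fingers measure 114 mm over their backs; the gripper's body (76 mm by 85 mm) begins 54 mm behind the grasp point. The pads swing forward as they close: fully open they stand 13 mm farther back than shut.
Start: joints at [73.23, 21.967, 0.94, 78.501, -0.361, 79.538, -2.664], TCP at [142.396, -608.555, 404.679] pointing down, gripper open.
Joint ranges: [-169.22, 169.22], [-14.56, 117.87], [-87.37, 89.26], [10.42, 133.3], [-82.24, 262.24], [0.94, 117.77], [-172.7, 172.7]. Speed limits (degrees/s): [136.94, 136.94, 172.46, 172.46, 180, 180, 180].

## Interface

Orientations are given as a 3x3 rotation matrix whose columns are the frame's x, y, z axes.
In Python, from workcell import ctrl, effector, planner, readout, vision, sign_off gives the robot as it stands. Calls block until the motion is done:
- ctrl.move_pose(position, orientation): joint-space move of the TCP to a pose.
- ctrl.move_linear(position, max_speed=150, frame=None, stop_force=None): straight line of the TCP; frame=None keeps the orientation; max_speed is the mean speed in mm/s. With stop_force (N) it stops when the force on the tool has changed by that much, and returns True; else False.
- ctrl.move_joints(angles): joint-space move.
- effector.grip(opening): finger opening in mm; the grip force is fixed at half the most; returns when the fingers have stopped.
- ctrl.wait(seconds).
- planner.inverse_kinematics(position, orientation): joint angles nearest the present ones, or None.
- readout.state(): the state.
- vision.read_camera(name): name is "side" or "top" or "wrist"; returns a dict with "frame" (420x560x3 uint8, red, green, blue), "range_z" (420x560 float32, mm along the optical axis (not along the pixel's ray), 0 where there is no reading), "fx", "fy", "cx", "cy" (pixels), "cam_to_world" (4x4, takes a point from camera to world coordinates); the wrist camera has in their place "T_tool_cam" (4x4, takes a point from camera to tool coordinates, whose origin is the TCP and whose axes are the flange's). Camera axes: x right, y down, z forward; pixel columns grow to the right and rows downward; lengths in mm; the calibration is good to about 2 mm. A picture is of the moment at which its call begins: read the wrist's pose just before it.
A pose or a line that the arm cannot do raises ctrl.IKError and nothing moves.
- sign_off(): hands the job in; it is judged then, once.
The state is a dict: "t": time; "joint_positions": joint angles; "qd": joint speeds; "tau": joint torques, N m; "tool_pos": TCP position; "ee_rot": TCP orientation; "force": force on the tool from outside, world axes, zero at the start; "moment": the same for the moment, N m; "finger_gap": finger opening in mm; "grip_force": force on a finger pad.
Only numpy, scipy, OpenCV 4.12 (cv2) and the standard library are available. Lean on these libraries where they do the work, as an engineer would, in place of code of your own. Each camera call takes 0.05 s, during which the arm holds its last target. There are 200 camera calls.

## Working session

There is one attempt and no reset: what is moved stays moved. The work goes in short steps, each a Python script; the robot and the scene stay as the last script left them, time stands still between calls to the robot, and variables do not carry over. Pictures are saved under pics/ and viewed, at most 10 in all, crops included, and the job is handed in when it is done.

```bash
mkdir -p pics; ls; python3 - <<'E'
from workcell import *
import cv2,numpy as np,pickle
d={}
for n in("top","side"):
    c=vision.read_camera(n);d[n]=c
    cv2.imwrite(f"pics/{n}0.png",c["frame"][...,::-1])
    print(n,c["fx"],c["cx"],c["cy"],np.round(c["cam_to_world"],3).tolist())
pickle.dump(d,open("c0.pkl","wb"))
s=readout.state();print(s["t"],s["force"],np.round(s["ee_rot"],2).tolist())
E
```

```text
pics
top 501.3534343700915 277.71041326243943 213.11005322771368 [[-0.018, -0.987, 0.162, 316.267], [-1.0, 0.017, -0.006, 178.588], [0.003, -0.163, -0.987, 1732.958], [0.0, 0.0, 0.0, 1.0]]
side 515.3036815273342 285.2973380365535 207.0678590576923 [[0.991, -0.1, 0.085, 476.526], [-0.13, -0.652, 0.747, -856.842], [-0.02, -0.751, -0.66, 1017.514], [0.0, 0.0, 0.0, 1.0]]
0.1 [-0.27160709 -0.51064199  0.12894471] [[0.97, 0.23, -0.0], [0.23, -0.97, 0.0], [-0.0, -0.0, -1.0]]
```

View pics/top0.png

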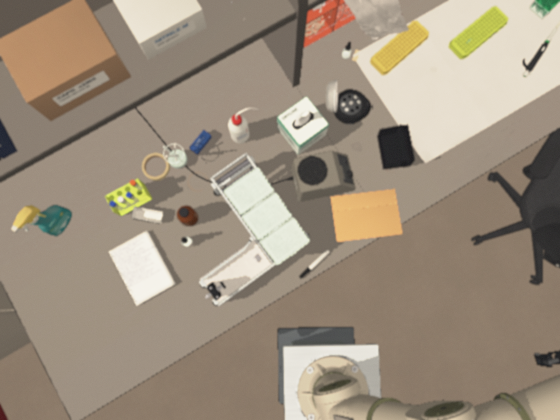

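View pics/side0.png

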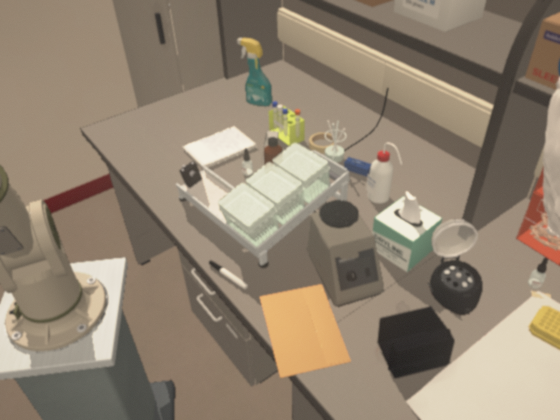

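The top view shows the lane from the front box at (285,240) up to (235,175). The nest runs lower-left to the buffer at (213,290). The dropper bottle is at (186,241), the brown bottle at (187,215) and the marker at (315,264). There are two candidates for the front box: the translucent one at top (285,240) / side (247,212), and a black box at top (396,147) / side (415,342). The translucent one fits, since it is in the bay at the front of the lane, and the black one is the look-alike to leave alone.

```bash
cat > h.py <<'E'
import numpy as np,cv2
def cloud(c,T=None):
    T=c["cam_to_world"] if T is None else T
    z=c["range_z"];v,u=np.mgrid[:z.shape[0],:z.shape[1]]
    P=np.stack([(u-c["cx"])/c["fx"]*z,(v-c["cy"])/c["fy"]*z,z,np.ones_like(z)],-1)@np.asarray(T).T
    P=P[...,:3];P[z<=0]=np.nan
    return P
E
python3 - <<'E'
import pickle,numpy as np,cv2
from h import *
d=pickle.load(open("c0.pkl","rb"))
R={"top":(190,340,140,310),"side":(170,355,135,270)}
for n in d:
    P=cloud(d[n]);u0,u1,v0,v1=R[n]
    for (u,v) in ([(285,240),(265,212),(240,185),(230,270),(213,290),(187,215),(186,241)] if n=="top" else [(247,212),(275,187),(302,165),(230,250)]):
        print(n,u,v,np.round(P[v,u],1),d[n]["frame"][v,u])
    Q=P[v0:v1,u0:u1].reshape(-1,3);col=d[n]["frame"][v0:v1,u0:u1].reshape(-1,3).astype(int)
    m=(Q[:,2]>135)&(Q[:,2]<240)&(col.min(1)>120)
    q=Q[m]
    for _ in range(5):
        A=np.c_[q[:,:2],np.ones(len(q))];p=np.linalg.lstsq(A,q[:,2],rcond=None)[0];r=q[:,2]-A@p;q=q[abs(r)<max(4,2*r.std())]
    print(len(q),"plane",p,"slope",np.hypot(*p[:2]),"dir",np.degrees(np.arctan2(p[1],p[0])))
    rc=cv2.minAreaRect(q[:,:2].astype(np.float32));print(rc,cv2.boxPoints(rc).tolist())
im=d["top"]["frame"][140:310,180:340];im2=d["side"]["frame"][130:270,165:360]
a=cv2.resize(im,None,fx=3,fy=3,interpolation=2);cv2.imwrite("pics/crop1.png",a[...,::-1])
E
```

```text
top 285 240 [489.3 147.6 157.1] [232 235 221]
top 265 212 [577.5 209.3 172.3] [231 235 220]
top 240 185 [659.6 285.7 200.7] [228 233 218]
top 230 270 [402.8 329.8  64.7] [236 227 215]
top 213 290 [337.5 377.4 132.9] [46 45 46]
top 187 215 [581.  464.8 117.6] [65 45 40]
top 186 241 [501.1 475.4  70.8] [105 103  94]
3221 plane [ 0.15419419  0.1129569  64.65043784] slope 0.19114159460732896 dir 36.225110606761056
((563.8496704101562, 203.69393920898438), (282.84869384765625, 131.45297241210938), 35.19742202758789) [[410.3973388671875, 175.88735961914062], [486.166259765625, 68.4677963256836], [717.302001953125, 231.50051879882812], [641.5330810546875, 338.9200744628906]]
side 247 212 [489.9 122.6 148.7] [228 228 208]
side 275 187 [569.1 182.7 172.2] [227 227 206]
side 302 165 [649.1 240.3 191.7] [225 225 202]
side 230 250 [434.2 143.6  -2.5] [117 106  94]
3662 plane [ 0.15411608  0.11424307 61.73239989] slope 0.19184172062259663 dir 36.548777841133024
((566.1452026367188, 203.2740020751953), (285.51763916015625, 136.08651733398438), 35.264835357666016) [[410.29852294921875, 176.40802001953125], [488.86895751953125, 65.29447174072266], [721.9918823242188, 230.13998413085938], [643.4214477539062, 341.2535400390625]]
```

View pics/crop1.png

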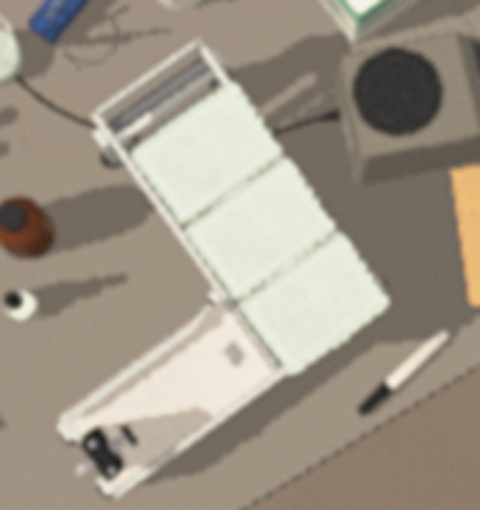

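The crop shows three translucent lids. The front one is centred at crop (313,302), i.e. full image (284,241), in the bay beside the open nest, with the catch at crop (233,352) and the buffer at (100,450). That confirms tipbox_1.

```bash
cat >> h.py <<'E'
YAW=np.radians(35.3);O=np.array([500.7,158.1,0.])
F=np.array([[np.cos(YAW),-np.sin(YAW),0],[np.sin(YAW),np.cos(YAW),0],[0,0,1]])
a=.19;D=np.array([[np.cos(a),0,-np.sin(a)],[0,1,0],[np.sin(a),0,np.cos(a)]]) # deck axes in feeder
FD=F@D
def deck(x,y,h): return O+F@np.array([0,0,60.])+FD@np.array([x,y,h])
def todeck(P): return (P-O-F@np.array([0,0,60.]))@FD
def rot(lean,flip=1):
    l=np.radians(lean)
    z=np.array([0,np.sin(l),-np.cos(l)]);y=np.array([flip,0,0.]);x=np.cross(y,z)
    return FD@np.c_[x,y,z]
def tcp(x,y,h,R,n=173): return deck(x,y,h)-R[:,2]*n   # x,y,h = tip centre in deck frame
E
python3 - <<'E'
import pickle
from h import *
from workcell import *
d=pickle.load(open("c0.pkl","rb"))
for n in d:
    Q=todeck(cloud(d[n]).reshape(-1,3))
    m=(Q[:,0]>-110)&(Q[:,0]<90)&(Q[:,1]<-72)&(Q[:,1]>-260)&(Q[:,2]>10)
    print(n,m.sum(),"near obst",np.round(np.c_[Q[m].min(0),Q[m].max(0)],0).tolist() if m.any() else 0)
    m=(abs(Q[:,1])<55)&(Q[:,0]>-40)&(Q[:,0]<30);print("lid h",np.nanmedian(Q[m,2]))
    m=(Q[:,1]>85)&(Q[:,1]<200)&(abs(Q[:,0])<35);print("nest floor h",np.nanmedian(Q[m,2]))
    m=(Q[:,1]>80)&(Q[:,1]<190)&(Q[:,2]>10)&(Q[:,2]<35)&(Q[:,0]>-60)&(Q[:,0]<-30);print("front rail x",np.round(np.percentile(Q[m,0],[2,50,98])) if m.any() else 0)
    m=(Q[:,1]>80)&(Q[:,1]<190)&(Q[:,2]>10)&(Q[:,2]<35)&(Q[:,0]>30)&(Q[:,0]<75);print("rear rail x",np.round(np.percentile(Q[m,0],[2,50,98])) if m.any() else 0)
    m=(Q[:,1]>215)&(Q[:,1]<320)&(Q[:,2]>30)&(Q[:,2]<90)&(abs(Q[:,0])<60);print("buffer",np.round(np.percentile(Q[m],[2,50,98],axis=0)).tolist())
c=vision.read_camera("wrist");print(np.round(c["T_tool_cam"],2).tolist(),ctrl.nose_length)
q0=readout.state()["joint_positions"];print(q0)
for L in(17,20):
  for f in(1,-1):
    R=rot(L,f)
    for (y,h) in[(-110,150),(-110,38),(-85,38),(100,38),(85,150)]:
        print(L,f,y,h,np.round(tcp(-18,y,h,R)),np.round(q,0).tolist() if (q:=planner.inverse_kinematics(tcp(-18,y,h,R),R)) is not None else None)
E
```

```text
top 483 near obst [[20.0, 90.0], [-260.0, -133.0], [10.0, 106.0]]
lid h 97.95681510089587
nest floor h 0.3183008746591478
front rail x [-51. -47. -43.]
rear rail x [47. 52. 60.]
buffer [[-24.0, 239.0, 36.0], [1.0, 274.0, 62.0], [25.0, 305.0, 73.0]]
side 910 near obst [[-50.0, 90.0], [-260.0, -72.0], [10.0, 103.0]]
lid h 95.02772026737173
nest floor h -2.7243954600886946
front rail x [-50. -47. -42.]
rear rail x [48. 51. 56.]
buffer [[-24.0, 235.0, 33.0], [-2.0, 265.0, 51.0], [24.0, 299.0, 65.0]]
[[-0.0, -0.94, -0.33, 84.14], [1.0, -0.0, -0.0, 0.17], [0.0, -0.33, 0.94, 31.29], [0.0, 0.0, 0.0, 1.0]] 173.4
[73.22963406 22.00637891  0.93899585 78.54636698 -0.362402   79.53773228
 -2.66430115]
17 1 -110 150 [530. -18. 366.] [42.0, 19.0, -45.0, 95.0, -7.0, 73.0, 38.0]
17 1 -110 38 [548.  -5. 256.] [39.0, 28.0, -45.0, 99.0, -1.0, 60.0, 35.0]
17 1 -85 38 [533.  15. 256.] [40.0, 27.0, -48.0, 102.0, -1.0, 59.0, 33.0]
17 1 100 38 [426. 166. 256.] [36.0, 18.0, -60.0, 115.0, -5.0, 49.0, 18.0]
17 1 85 150 [418. 142. 366.] [54.0, 5.0, -70.0, 109.0, -17.0, 66.0, 27.0]
17 -1 -110 150 [530. -18. 366.]
[... 420 characters left out ...]
0, 75.0, 39.0]
20 1 -110 38 [553. -12. 254.] [39.0, 30.0, -43.0, 98.0, -3.0, 63.0, 37.0]
20 1 -85 38 [539.   8. 254.] [39.0, 29.0, -46.0, 100.0, -3.0, 61.0, 35.0]
20 1 100 38 [432. 159. 254.] [35.0, 18.0, -57.0, 115.0, -9.0, 50.0, 23.0]
20 1 85 150 [423. 135. 364.] [51.0, 7.0, -67.0, 109.0, -18.0, 67.0, 29.0]
20 -1 -110 150 [536. -24. 364.] [26.0, 17.0, -23.0, 94.0, -16.0, 76.0, -135.0]
20 -1 -110 38 [553. -12. 254.] [23.0, 25.0, -22.0, 98.0, -15.0, 63.0, -133.0]
20 -1 -85 38 [539.   8. 254.] [23.0, 23.0, -24.0, 101.0, -15.0, 62.0, -135.0]
20 -1 100 38 [432. 159. 254.] [25.0, 15.0, -45.0, 115.0, -15.0, 51.0, -152.0]
20 -1 85 150 [423. 135. 364.] [33.0, 4.0, -47.0, 109.0, -21.0, 67.0, -148.0]
```

```bash
python3 - <<'E'
import pickle
from h import *
from workcell import *
d=pickle.load(open("c0.pkl","rb"))
for n in d:
    Q=todeck(cloud(d[n]).reshape(-1,3))
    m=(Q[:,0]>-110)&(Q[:,0]<60)&(Q[:,1]<-100)&(Q[:,1]>-190)&(Q[:,2]>75);q=Q[m]
    print(n,m.sum(),q.min(0).round() if m.any() else 0,q.max(0).round() if m.any() else 0)
R=rot(17)
effector.grip(0)
ctrl.move_pose(tcp(-22,-95,190,R),R)
s=readout.state();print(s["t"],todeck(s["tool_pos"]+s["ee_rot"][:,2]*173),s["finger_gap"],s["force"])
s=readout.state();c=vision.read_camera("wrist");cv2.imwrite("pics/w1.png",c["frame"][...,::-1])
E
```

```text
top 0 0 0
side 0 0 0
3.55 [-22.51799861 -96.10139087 189.93476446] 0.0022423591593181496 [-0.20266969 -0.5899698  -0.28287805]
```

View pics/w1.png

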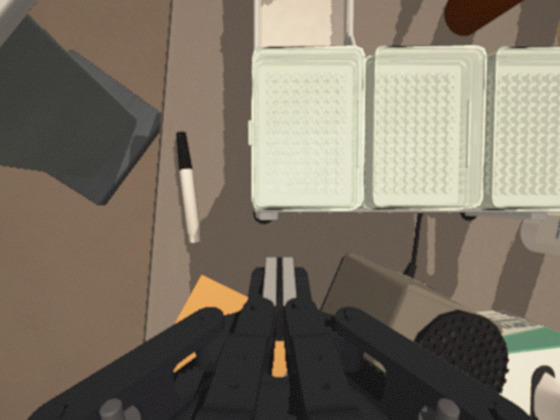

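The wrist view shows box 1's lid at (307,128), square with the image, with the gripper tips at (280,265) clear of the box and the rail (row 212) and of the grey machine at right. Now I'll go down and make contact.

```bash
cat >> h.py <<'E'
from workcell import *
def tip():
    s=readout.state();return todeck(s["tool_pos"]+s["ee_rot"][:,2]*173.4),s["force"]@FD,s["t"]
def go(x,y,h,R,v,sf=None):
    r=ctrl.move_linear(tcp(x,y,h,R,173.4),max_speed=v,stop_force=sf)
    p,f,t=tip();print(f"t{t:.2f} tip {p.round(1)} f {f.round(1)} stop {r}");return r,p,f
E
python3 - <<'E'
from h import *
R=rot(17)
go(-22,-95,37,R,120)
go(-22,-55,37,R,25,2.0)
E
```

```text
t5.03 tip [-21.5 -95.4  37.6] f [ 0.7  0.2 -1.1] stop False
t6.02 tip [-22.2 -70.3  36.8] f [-0.3  0.4 -0.5] stop True
```

```bash
python3 - <<'E'
from h import *
R=rot(17)
for y in(-30,40,85):
    r,_,_=go(-22,y,37,R,60,10)
    if r:break
c=vision.read_camera("side");t=vision.read_camera("top")
a=cv2.resize(c["frame"][120:280,150:350],None,fx=2.8,fy=2.8,interpolation=2)
b=cv2.resize(t["frame"][130:310,180:340],None,fx=2.4,fy=2.4)[:448]
b=cv2.copyMakeBorder(b[:432],0,a.shape[0]-432,0,0,0)
w=np.hstack([a,b])[:, :];w=cv2.resize(w,(800,int(w.shape[0]*800/w.shape[1])));cv2.imwrite("pics/p2.png",w[...,::-1])
for n,q in(("side",c),("top",t)):
    Q=todeck(cloud(q).reshape(-1,3));m=(Q[:,2]>90)&(Q[:,2]<103)&(Q[:,0]>-48)&(Q[:,0]<48)&(Q[:,1]>60)&(Q[:,1]<260)
    print(n,m.sum(),np.percentile(Q[m],[1,50,99],axis=0).round(1).tolist() if m.any() else 0)
E
```

```text
t6.85 tip [-22.  -30.   37.1] f [-0.1 -0.4 -0. ] stop False
t8.17 tip [-22.1  39.9  37. ] f [-0.4  0.1 -0.2] stop False
t9.07 tip [-22.4  85.2  36.9] f [-0.7  1.6  1.3] stop False
side 365 [[-44.3, 61.9, 90.3], [-26.1, 185.7, 94.5], [18.8, 224.8, 99.6]]
top 1156 [[-44.1, 67.9, 90.4], [1.4, 159.6, 96.8], [45.5, 225.2, 102.6]]
```

View pics/p2.png

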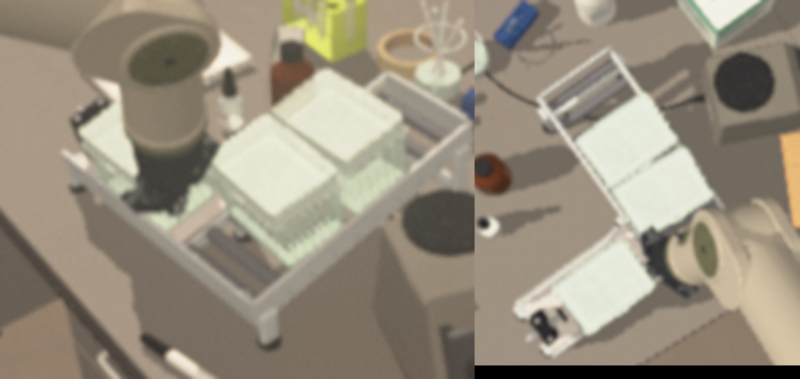

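Box 1 is flat in the nest with its lid's left edge near feeder y 225, short of the buffer at lower left of the top view. Box 2 is held back behind the gripper. Now the slow, force-monitored press.

```bash
python3 - <<'E'
from h import *
R=rot(17)
go(-22,96,37,R,30,10)
for y in np.arange(98,114,1.):
    r,p,f=go(-22,y,37,R,15,14)
    if r or abs(f[1])>10.5: break
E
```

```text
t9.68 tip [-22.1  96.4  37.1] f [-0.9  1.3  1.2] stop False
t9.97 tip [-22.   98.1  37. ] f [-1.   0.4  0.7] stop False
t10.22 tip [-22.1  98.8  37. ] f [-0.6 -2.   0.3] stop False
t10.47 tip [-22.1  99.5  37. ] f [-0.6 -3.9  0.8] stop False
t10.72 tip [-22.  100.6  37. ] f [-0.8 -4.7  0.7] stop False
t10.97 tip [-22.  101.6  37. ] f [-2.1 -4.9  0.6] stop False
t11.22 tip [-22.  102.5  37. ] f [-1.5 -4.7  0.2] stop False
t11.47 tip [-22.  103.3  37. ] f [-0.6 -5.3 -0.6] stop False
t11.72 tip [-22.1 104.   36.9] f [-0.8 -8.1 -1. ] stop False
t11.97 tip [-22.1 104.7  36.9] f [-1.4 -7.4 -1.9] stop False
t12.22 tip [-22.  105.4  36.9] f [-1.6 -9.2 -1.9] stop False
t12.47 tip [-22.  106.1  36.9] f [-1.2 -9.6 -1.4] stop False
t12.72 tip [-22.  106.9  36.8] f [-2.5 -9.7 -0.9] stop False
t12.97 tip [-22.  107.2  36.8] f [ -2.4 -12.5  -0.4] stop False
```

```bash
python3 - <<'E'
from h import *
R=rot(17)
for y in np.arange(106.5,95,-1.): go(-22,y,37,R,15)
c=vision.read_camera("side");t=vision.read_camera("top")
for n,q in(("side",c),("top",t)):
    Q=todeck(cloud(q).reshape(-1,3));m=(Q[:,2]>90)&(Q[:,2]<103)&(Q[:,0]>-48)&(Q[:,0]<48)&(Q[:,1]>60)&(Q[:,1]<260)
    print(n,np.percentile(Q[m],[1,50,99],axis=0).round(1).tolist())
E
```

```text
t13.35 tip [-22.  105.   36.8] f [-1.4 -8.5 -0.9] stop False
t13.60 tip [-22.1 104.5  36.9] f [-0.9 -6.9 -1. ] stop False
t13.85 tip [-22.  104.   36.9] f [-1.1 -5.2 -1. ] stop False
t14.10 tip [-22.1 103.4  37. ] f [-1.2 -4.  -0.9] stop False
t14.35 tip [-22.1 102.8  37. ] f [-1.3 -2.   0.4] stop False
t14.60 tip [-22.1 101.9  37. ] f [-1.5 -1.2  0.4] stop False
t14.85 tip [-22.4 101.3  37. ] f [-1.   2.5  2. ] stop False
t15.10 tip [-22.4 100.1  37. ] f [-2.5  3.6  2.3] stop False
t15.35 tip [-22.3  98.9  37. ] f [-1.6  4.   1.3] stop False
t15.60 tip [-22.2  97.4  36.9] f [-1.3  2.8  1.1] stop False
t15.85 tip [-22.1  96.3  37. ] f [-3.1  3.5  1.1] stop False
t16.10 tip [-22.2  96.1  37.1] f [-2.3  4.4  1.8] stop False
side [[-44.3, 60.8, 90.4], [-23.2, 193.1, 94.3], [37.6, 240.0, 101.4]]
top [[-44.3, 85.1, 90.5], [1.1, 174.6, 96.9], [45.3, 239.7, 102.6]]
```

Contact was lost at about tip y 102, roughly 3 mm before the point where the buffer first made contact, so the box is held by the catch. Next I lift out and look.

```bash
python3 - <<'E'
from h import *
R=rot(17)
go(-24,97,70,R,80)
go(-24,97,190,R,120)
go(-60,-60,260,R,200)
ctrl.wait(1.5)
s=readout.state();c=vision.read_camera("wrist");t=vision.read_camera("top");sd=vision.read_camera("side")
T=np.eye(4);T[:3,:3]=s["ee_rot"];T[:3,3]=s["tool_pos"]
def h(f,r):
    v0,v1,u0,u1=r;g=f[v0:v1,u0:u1];return cv2.resize(g,(400,300),interpolation=2)
w=np.vstack([np.hstack([h(sd["frame"],(130,265,160,340)),h(t["frame"],(150,315,165,385))]),np.hstack([h(c["frame"],(0,420,0,560)),h(sd["frame"],(0,420,0,560))])])
cv2.imwrite("pics/e3.png",w[...,::-1])
for n,q in(("side",sd),("top",t)):
    Q=todeck(cloud(q).reshape(-1,3))
    for lo,hi,nm in((100,260,"b1"),(-68,68,"lane")):
        m=(Q[:,2]>90)&(Q[:,2]<103)&(Q[:,0]>-60)&(Q[:,0]<300)&(Q[:,1]>lo)&(Q[:,1]<hi)
        print(n,nm,np.percentile(Q[m],[1,50,99],axis=0).round(1).tolist())
print(tip())
E
```

```text
t16.77 tip [-23.9  96.3  70. ] f [ 0.1 -0.  -0.7] stop False
t17.92 tip [-24.5  97.2 189.4] f [ 0.1 -0.   0.2] stop False
t18.94 tip [-59.9 -58.6 259.6] f [ 0.2  0.4 -0.3] stop False
side b1 [[-43.8, 107.6, 90.5], [-20.9, 197.3, 94.2], [40.0, 240.1, 99.1]]
side lane [[-43.3, -67.0, 90.7], [44.2, -4.9, 95.4], [144.1, 62.1, 100.2]]
top b1 [[-44.1, 112.8, 90.3], [0.7, 177.3, 96.8], [45.1, 240.0, 102.7]]
top lane [[-43.9, -64.4, 90.6], [53.8, -0.2, 97.5], [141.8, 63.7, 102.8]]
(array([-60.11605554, -59.99815594, 259.99781351]), array([ 0.58984437, -0.09098495,  0.26644383]), 20.5917)
```

View pics/e3.png

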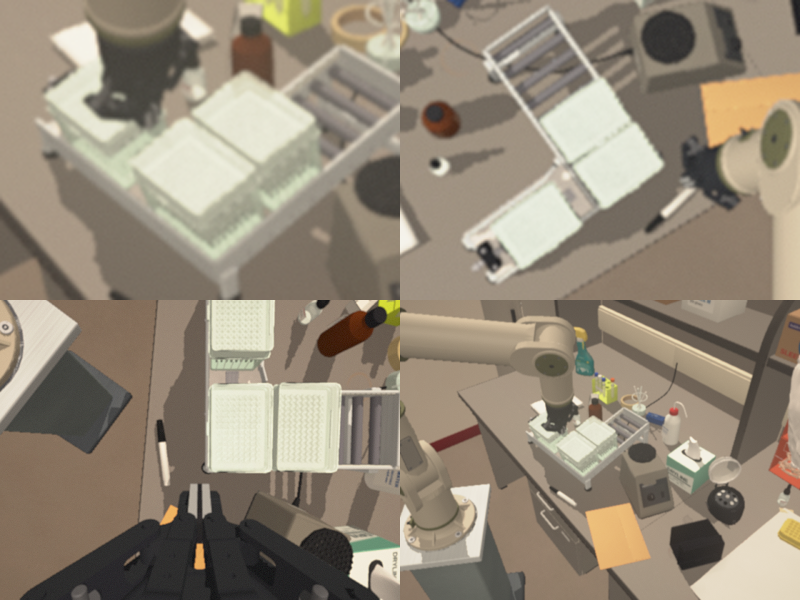

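Box 1 sits flat in the nest (top right panel at (540,228)). Boxes 2 and 3 have rolled down, with box 2 in the bay at (625,163), and the bottles and the marker are untouched. One close look at the catch before signing off.

```bash
python3 - <<'E'
from h import *
R=rot(17)
go(-30,0,240,R,150)
ctrl.wait(.3)
s=readout.state();c=vision.read_camera("wrist")
T=np.eye(4);T[:3,:3]=s["ee_rot"];T[:3,3]=s["tool_pos"]
P=todeck(cloud(c,T@np.asarray(c["T_tool_cam"])).reshape(-1,3)).reshape(420,560,3)
Q=P.reshape(-1,3)
for x0,nm in((0,"catch x=0"),(-27,"beside x=-27")):
    m=abs(Q[:,0]-x0)<6;q=Q[m]
    print(nm,[(y,round(float(np.median(q[k,2])),1)) for y in range(66,126,2) if (k:=(abs(q[:,1]-y)<1)).any()])
m=(Q[:,2]>93)&(abs(Q[:,0])<30);L=Q[m,1];print("lid1",L[L>95].min(),L[L>95].max(),"lid2",L[L<90].min(),L[L<90].max(), "h med",np.median(Q[m,2]))
d=np.linalg.norm(np.nan_to_num(P,nan=1e4)-[0,105,3],axis=2);v,u=np.unravel_index(d.argmin(),d.shape);print(u,v)
v0,u0=max(0,v-60),max(0,u-80)
cv2.imwrite("pics/k4.png",cv2.resize(c["frame"][v0:v0+120,u0:u0+160],None,fx=5,fy=5,interpolation=2)[...,::-1]);print(tip()[2])
E
```

```text
t21.21 tip [-30.4  -0.6 240.1] f [-0.   0.3  0.5] stop False
catch x=0 [(66, 75.2), (76, -1.1), (78, -2.7), (80, -1.4), (82, -1.1), (84, -1.4), (86, -1.8), (88, -1.2), (90, -0.9), (92, -0.4), (94, 0.7), (96, 2.1), (98, 2.2), (100, 3.4), (102, 3.8), (104, 4.8), (106, 5.8), (108, 74.3), (110, 79.9), (112, 27.3), (114, 95.4), (116, 95.7), (118, 95.4), (120, 95.7), (122, 95.6), (124, 95.4)]
beside x=-27 [(66, 75.3), (76, -1.6), (78, -2.1), (80, -2.2), (82, -1.9), (84, -1.6), (86, -1.6), (88, -1.5), (90, -1.3), (92, -1.6), (94, -1.5), (96, -1.3), (98, -1.7), (100, -1.8), (102, -1.5), (104, -2.1), (106, -1.3), (108, 74.1), (110, 79.7), (112, 26.7), (114, 95.4), (116, 95.8), (118, 95.7), (120, 95.9), (122, 95.6), (124, 95.4)]
lid1 109.55283178027084 230.55903266674665 lid2 -66.97584692627035 63.798417018608646 h med 291.4762366395694
303 145
21.5583
```

View pics/k4.png

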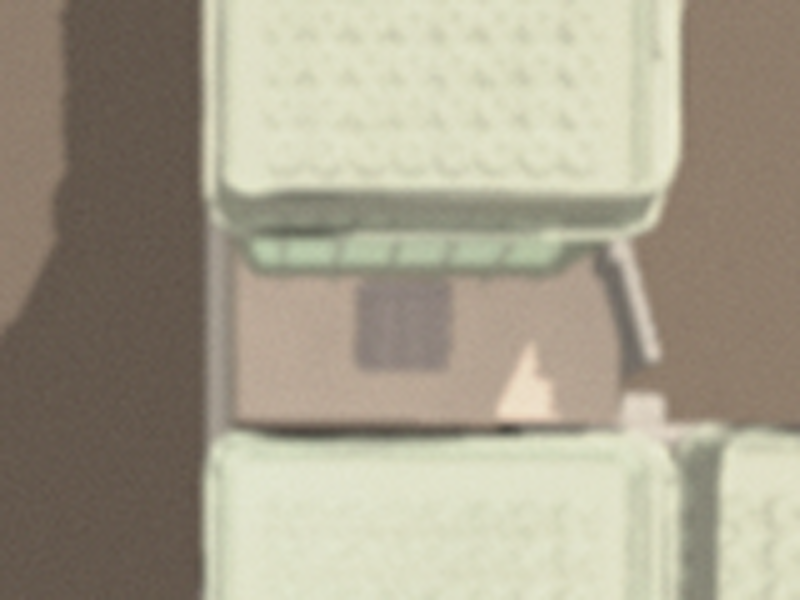

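The catch ramp (crop (403,325)) rises to about 7 mm over the floor right behind box 1, so it has snapped up. Box 2 is square in the bay.

```bash
python3 -c "
from workcell import *
print(sign_off())"
```

```text
the job is handed in; nothing more can be done
None
```

The front tip box is latched flat in the work nest with the catch up behind it, the next box rests in the pick bay, nothing else on the bench was disturbed, and the job was handed in at about 22 s.

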